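# Sort the left-hand and right-hand shelf brackets

## Task

Sort the two L-shaped plywood shelf brackets, one left-hand and one right-hand: put the left-hand bracket into the wooden tray on your left and the right-hand bracket, its mirror image, into the tray on your right. Leave each lying flat on the floor of its tray, pin upward. With the pin up and the long leg pointing away from you, the short leg of a left-hand bracket points to the left.

Things in the scene. Friction and masses are not known exactly. Their poses are not given: they have to be found in the camera images.
- left_bracket: left-hand bracket: loose flat plywood L, 18 mm thick, about 50 g, pin up. Long leg 84x22 mm; short leg 52x22 (with the corner); pin 8 mm thick, 12 tall, near the short leg's end. From above, long leg pointing away, the short leg (near end) points left. Origin: underside, long leg's midline, 46 mm from the corner end, 38 from its free end: grip here. x: along long leg to its free end; z up; short leg toward +y
- right_bracket: right-hand bracket: loose flat plywood L, 18 mm thick, about 50 g, pin up. Long leg 84x22 mm; short leg 52x22 (with the corner); pin 8 mm thick, 12 tall, near the short leg's end. From above, long leg pointing away, the short leg (near end) points right. Origin: underside, long leg's midline, 46 mm from the corner end, 38 from its free end: grip here. x: along long leg to its free end; z up; short leg toward -y
- left_tray: the tray on the robot's left: open wooden tray, fixed, 166 (x) x 130 (y) x 30 mm high outside; walls and floor 6 mm thick (inside 154 x 118 mm, inner floor 6 mm above the bench). Looks the same as the right tray. Origin: centre of its underside, on the bench; x roughly away from the robot, z up
- right_tray: the tray on the robot's right: open wooden tray, fixed, 166 (x) x 130 (y) x 30 mm high outside; walls and floor 6 mm thick (inside 154 x 118 mm, inner floor 6 mm above the bench). Looks the same as the left tray. Origin: centre of its underside, on the bench; x roughly away from the robot, z up

How it is judged:
By the outcome, as a careful person would: the job done as asked, in the order asked, and still so for the second after the job is handed in, with the robot touching nothing.
It also fails if it takes over 45 s, if anything falls off the work surface, if the arm or the gripper's body presses on something with over 40 N, if the wrist force passes 120 N, or if a joint passes its speed limit or range.

## Robot

A 6-joint arm with a two-finger parallel gripper is mounted at the origin on a cart in front of the work surface, level with it; the furniture and walls round the work are solid. World frame = base frame: x ahead of the robot, y to its left, z up, the work surface at z = 0. Lengths are in m, angles in rad, forces in N, time in s.
With the tool pointing down it reaches from about 0.35 to 0.85 m from the base axis. Payload 8.1 kg.
Tool frame: the origin (TCP) lies midway between the tips of the shut fingers; the grasp point (between the pads) lies 19 mm behind it (robot.grip_point_offset is the distance from the TCP to the grasp point, in m); z points along the fingers, y is the line along which they close (so a half turn about z gives the same grasp; the last joint's range is limited). The gripper opens to 93 mm and grips with 3 to 60 N. Pads are 15 mm wide; open, the fingers measure 128 mm over their backs; the gripper's body (75 mm by 188 mm) begins 65 mm behind the grasp point.
Start: joints at [-0.085, 0.13, 1.488, -0, 1.523, -0.085], TCP at [0.6, 0, 0.219] pointing down, gripper open.
Joint ranges: [-2.96, 2.96], [-0.89, 2.26], [0.02, 2.5], [-1.34, 4.48], [0, 2.73], [-2.66, 2.66]. Speed limits (rad/s): [2.39, 2.39, 2.79, 3.14, 3.14, 3.14].

## Interface

Orientations are given as a rotation vector (axis times angle).
In Python, from plant import robot, read_camera, job gives the robot as it stands.
- The arm moves only by the shell command python3 -m inch 'ROWS' [FORCE]. ROWS is JSON, one flat list of numbers, 5 for each row, row after row: the shift along the world's x, y, z in mm, then the turn about the world's z in degrees, then the opening in per cent of the stroke, from 0 (shut) to 100 (fully open). In form: [dx, dy, dz, yaw, hand, dx, dy, dz, yaw, hand, ...]. A call has 1 to 10 rows; each row is the pose to reach, as a shift and turn from the pose commanded when the call began; what a row does not reach only later rows make up. A row lasts 1/12 s, in which the tool goes at most 41.7 mm and 7.16 degrees, less where a joint would pass 70% of its speed; a pose out of reach is approached as far as the arm can. A call with a gripper value outside its range is refused whole. The fingers move at their own pace and stop on an object; FORCE is the grip in N (left out, the last holds). Time passes only in rows, so rows that repeat a pose let the fingers close. It gives the time, the measured TCP pose, the force, the opening and the grip force at its end, in the units of the state.
- robot.read_state(): the state, without advancing time (a new reading comes with each control period).
- read_camera(name): name is "scene" or "side" or "wrist"; returns a dict with "image" (384x512x3 uint8, blue, green, red), "K" (3x3 intrinsics, pixels), "extrinsics" (4x4, takes a point from world to camera coordinates); the wrist camera has in their place "mount" (4x4, takes a point from camera to tool coordinates, whose origin is the TCP and whose axes are the flange's). Camera axes: x right, y down, z forward; pixel columns grow to the right and rows downward; lengths in m; the calibration is good to about 2 mm. A picture is of the moment at which its call begins: read the wrist's pose just before it. There is no depth.
- job.close_job(): hands the job in; it is judged then, once.
The state is a dict: "t": time; "q": joint angles; "dq": joint speeds; "joint_torque": joint torques, N m; "tool_pos": TCP position; "orientation": TCP orientation; "force": force on the tool from outside, world axes, zero at the start; "wrist_torque": the same for the moment, N m; "opening": finger opening in m; "gripper_force": force on a finger pad.
Only numpy, scipy, OpenCV 4.12 (cv2) and the standard library are available. Lean on these libraries where they do the work, as an engineer would, in place of code of your own. Each camera call takes 0.05 s, during which the arm holds its last target. There are 200 camera calls.

## Working session

There is one attempt and no reset: what is moved stays moved. The work goes in short steps, Python scripts to look and compute and a shell command to move; the robot and the scene stay as the last step left them, time stands still between calls to the robot, and variables do not carry over. Pictures are saved under pics/ and viewed, at most 10 in all, crops included, and the job is handed in when it is done.

```bash
ls; mkdir -p pics; python3 - <<'E'
from plant import robot, read_camera
import cv2,numpy as np
for n in("scene","side"):
    c=read_camera(n); cv2.imwrite(f"pics/{n}0.png",c["image"]); np.savez(f"{n}0.npz",**{k:c[k] for k in("image","K","extrinsics")})
    print(n,np.round(c["extrinsics"],3).tolist())
a=[cv2.imread(f"pics/{n}0.png") for n in("scene",)]
s=robot.read_state();print(s["t"],s["tool_pos"],s["orientation"],s["opening"])
E
```

```text
pics
scene [[0.803, -0.596, -0.022, -0.46], [-0.402, -0.514, -0.758, 0.278], [0.44, 0.618, -0.652, 0.616], [0.0, 0.0, 0.0, 1.0]]
side [[-0.82, -0.572, -0.025, 0.465], [-0.252, 0.399, -0.882, 0.196], [0.515, -0.716, -0.471, 0.595], [0.0, 0.0, 0.0, 1.0]]
0.1 [5.99499798e-01 9.24968728e-05 2.17722480e-01] [-2.22053965e+00 -2.22059725e+00  1.59205630e-03] 0.09315673566156885
```

View pics/scene0.png

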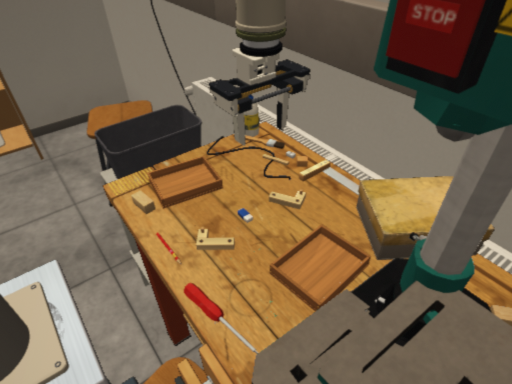

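View pics/side0.png

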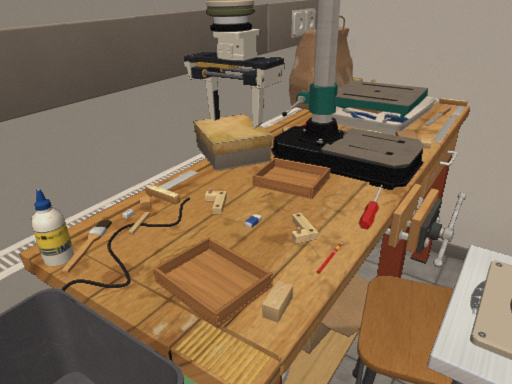

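```bash
cat >h.py <<'E'
import numpy as np,cv2
from plant import robot,read_camera
from scipy.spatial.transform import Rotation as R
def ray(K,E,px,z):
    E=np.asarray(E);Ri=E[:3,:3].T;c=-Ri@E[:3,3]
    d=Ri@np.linalg.inv(K)@np.array([*px,1.]);return c+d*(z-c[2])/d[2]
def wrist():
    s=robot.read_state();c=read_camera("wrist")
    T=np.eye(4);T[:3,:3]=R.from_rotvec(s["orientation"]).as_matrix();T[:3,3]=s["tool_pos"]
    c["extrinsics"]=np.linalg.inv(T@c["mount"]);return c,s
E
python3 - <<'E'
from h import *
a=np.load("scene0.npz")
for n,p,z in(("A",(290,199),.018),("B",(215,240),.018),("T1",(185,180),.03),("T2",(320,265),.03),("tcp?",(262,130),.1)):print(n,ray(a["K"],a["extrinsics"],p,z).round(3))
b=np.load("side0.npz")
for n,p,z in(("A",(217,201),.018),("B",(304,230),.018),("T1",(213,275),.03),("T2",(292,177),.03)):print(n,ray(b["K"],b["extrinsics"],p,z).round(3))
c,s=wrist();cv2.imwrite("pics/w0.png",c["image"]);print(c["mount"].round(3).tolist(),c["K"])
E
```

```text
A [ 0.669 -0.026  0.018]
B [ 0.448 -0.028  0.018]
T1 [0.493 0.191 0.03 ]
T2 [ 0.574 -0.225  0.03 ]
tcp? [0.734 0.172 0.1  ]
A [ 0.664 -0.001  0.018]
B [ 0.435 -0.001  0.018]
T1 [0.49  0.222 0.03 ]
T2 [ 0.568 -0.185  0.03 ]
[[-0.001, -0.959, -0.282, 0.078], [1.0, -0.0, -0.0, 0.001], [0.0, -0.282, 0.959, -0.166], [0.0, 0.0, 0.0, 1.0]] [[334.93156776   0.         256.61587673]
 [  0.         334.93156776 192.84768943]
 [  0.           0.           1.        ]]
```

View pics/w0.png

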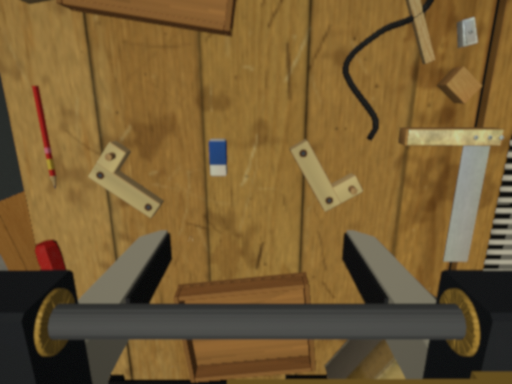

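The wrist view (up = +y, right = +x) shows the left-hand bracket at about (125,180), with its corner at (97,177) and its long leg towards (155,212). The right-hand bracket is at about (325,180), with its corner at (328,205) and its long leg towards (302,145). The scene view has the trays at (185,180) on the left and (320,265) on the right.

```bash
cat >>h.py <<'E'
def ells(c,lo=(8,20,120),hi=(28,140,255),zt=.018,region=None):
    im=c["image"];h=cv2.cvtColor(im,cv2.COLOR_BGR2HSV)
    m=cv2.morphologyEx(cv2.inRange(h,lo,hi),cv2.MORPH_CLOSE,np.ones((7,7)))
    out=[]
    for k in cv2.findContours(m,cv2.RETR_EXTERNAL,cv2.CHAIN_APPROX_NONE)[0]:
        if cv2.contourArea(k)<600:continue
        w=np.array([ray(c["K"],c["extrinsics"],p,zt)[:2] for p in k[:,0]])*1000
        out.append((k,w))
    return m,out
E
python3 - <<'E'
from h import *
im=cv2.imread("pics/w0.png");h=cv2.cvtColor(im,cv2.COLOR_BGR2HSV)
for p in((125,188),(310,165),(335,197),(200,200),(270,150),(100,220),(150,20),(250,350)):print(p,h[p[1],p[0]])
c,s=wrist();print(s["t"])
m,o=ells(c,(15,0,150),(30,125,255))
for k,w in o:
    a=cv2.contourArea(w.astype(np.float32));P=cv2.approxPolyDP(w.astype(np.float32),6,True)[:,0]
    print(cv2.contourArea(k),a,k[:,0].mean(0).round(),P.round().tolist())
E
```

```text
(125, 188) [ 23 102 160]
(310, 165) [ 23 103 164]
(335, 197) [ 22 103 175]
(200, 200) [ 18 160 137]
(270, 150) [ 19 162 143]
(100, 220) [ 19 146 155]
(150, 20) [ 14 169  62]
(250, 350) [ 16 164 135]
0.15
1610.5 2113.867206982737 [121. 182.] [[439.0, 27.0], [411.0, -10.0], [476.0, -57.0], [486.0, -42.0], [441.0, -9.0], [454.0, 16.0]]
1663.5 2167.374644141699 [324. 178.] [[639.0, 21.0], [679.0, -50.0], [719.0, -27.0], [708.0, -9.0], [684.0, -19.0], [655.0, 28.0]]
1343.5 1566.573274215567 [454. 137.] [[763.0, 41.0], [764.0, 26.0], [864.0, 26.0], [866.0, 36.0]]
```

```bash
python3 - <<'E'
from h import *
a=cv2.imread("pics/scene0.png");b=cv2.imread("pics/side0.png")
f=lambda im,x,y,w,h:cv2.resize(im[y:y+h,x:x+w],(390,int(390*h/w)),interpolation=cv2.INTER_CUBIC)
top=np.hstack([f(a,140,145,100,75),f(a,260,215,120,90)]);bot=np.hstack([f(b,145,230,140,105),f(b,240,145,100,75)])
cv2.imwrite("pics/trays.png",np.vstack([top,bot]));print(top.shape)
E
```

```text
(292, 780, 3)
```

View pics/trays.png

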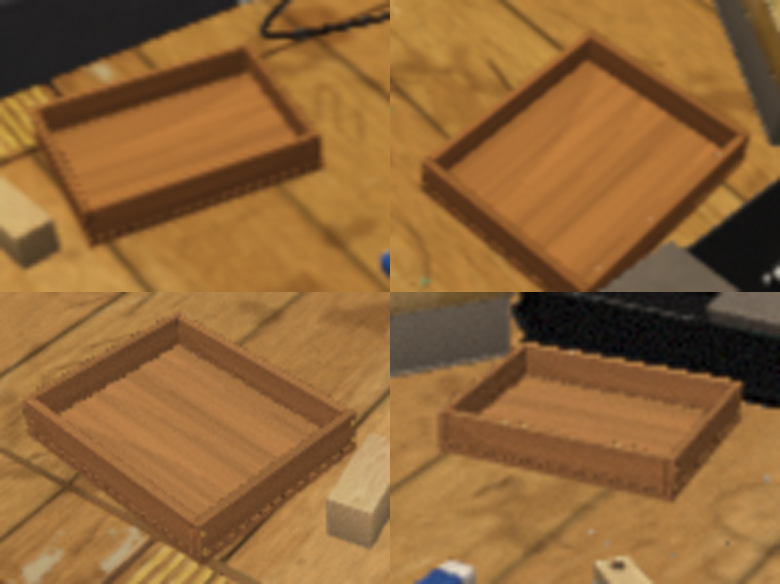

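```bash
python3 -m inch '[-30,-7,0,7,70,-60,-14,-30,14,70,-90,-21,-60,21,70,-120,-28,-90,28,70,-147,-28,-120,35,70,-147,-28,-150,42,70,-147,-28,-150,49,70,-147,-28,-150,53.5,70,-147,-28,-150,53.5,70]' 20
```

```text
t: 0.95
tool_pos: [0.4522, -0.0279, 0.0679]
orientation: [-0.978, -2.984, 0.0]
force: [1.0, -0.0, 0.7]
opening: 0.0647
gripper_force: 0.0
```

Both trays' rims are clear in the four crops: the left tray at scene corners (36,110), (245,50), (318,138), (90,213), and the others similarly readable. I'll compute the tray poses and pick up the left bracket.

```bash
python3 - <<'E'
from h import *
for n,f,sc,o,P in(("L","scene",3.9,(140,145),[(36,110),(245,50),(318,138),(90,213)]),("R","scene",3.25,(260,215),[(33,160),(200,38),(356,137),(193,290)]),
 ("L","side",2.786,(145,230),[(25,112),(180,24),(355,122),(202,238)]),("R","side",3.9,(240,145),[(53,120),(136,55),(350,90),(280,168)])):
    a=np.load(f+"0.npz");w=np.array([ray(a["K"],a["extrinsics"],np.array(p)/sc+o,.03)[:2] for p in P])*1000
    print(n,f,w.round().tolist(),w.mean(0).round(),cv2.minAreaRect(w.astype(np.float32)))
E
python3 -m inch '[0,0,-30,0,70,0,0,-55,0,70,0,0,-65,0,70,0,0,-65,0,0,0,0,-65,0,0,0,0,-65,0,0,0,0,-65,0,0]' 20
```

```text
L scene [[430.0, 277.0], [582.0, 250.0], [567.0, 130.0], [412.0, 154.0]] [498. 203.] ((498.8655700683594, 203.4835205078125), (124.25495147705078, 158.69876098632812), 80.91204833984375)
R scene [[497.0, -162.0], [653.0, -150.0], [668.0, -272.0], [510.0, -288.0]] [ 582. -218.] ((582.4443359375, -216.8438720703125), (159.85769653320312, 126.28459930419922), 5.800104141235352)
L side [[584.0, 268.0], [565.0, 141.0], [407.0, 164.0], [424.0, 290.0]] [495. 216.] ((495.3402404785156, 215.59776306152344), (128.6226043701172, 161.39187622070312), 82.22547912597656)
R side [[655.0, -139.0], [666.0, -261.0], [511.0, -285.0], [497.0, -156.0]] [ 582. -210.] ((582.6363525390625, -212.17544555664062), (158.79051208496094, 129.3649444580078), 6.155574321746826)
t: 1.53
tool_pos: [0.454, -0.0282, 0.0049]
orientation: [0.984, 2.982, 0.0]
force: [0.8, -0.2, 0.0]
opening: 0.0427
gripper_force: 0.0
```

```bash
python3 -m inch '[0,0,0,0,0,0,0,0,0,0,0,0,0,0,0,0,0,0,0,0,0,0,0,0,0,0,0,15,0,0,0,0,40,0,0,0,0,80,0,0]' 25; python3 - <<'E'
from h import *
c,s=wrist();cv2.imwrite("pics/w1.png",c["image"])
E
```

```text
t: 2.2
tool_pos: [0.4494, -0.0274, 0.0807]
orientation: [-0.982, -2.976, 0.002]
force: [1.3, -0.7, -0.4]
opening: 0.0219
gripper_force: 25.0
```

View pics/w1.png

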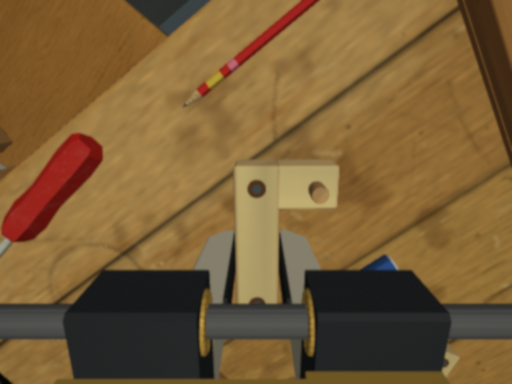

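The bracket is held squarely (opening 21.9 mm, 25 N), with its pin up at about (320,192). Next I carry it over the left tray.

```bash
python3 -m inch '[6,30,0,5,0,13,62,0,10,0,20,94,0,15,0,26,126,0,20,0,33,158,0,25,0,40,190,0,28,0,46,222,0,28,0,46,222,0,28,0,46,222,-40,28,0,46,222,-40,28,0]'; python3 -m inch '[0,0,-20,0,0,0,0,-28,0,0,0,0,-33,0,0,0,0,-33,0,0]'
```

```text
t: 3.08
tool_pos: [0.4952, 0.1934, 0.0379]
orientation: [-0.23, -3.126, 0.004]
force: [-1.7, -1.5, -2.6]
opening: 0.0218
gripper_force: 25.0
t: 3.42
tool_pos: [0.4985, 0.1934, 0.0105]
orientation: [-0.234, -3.131, 0.001]
force: [0.5, 0.4, -0.9]
opening: 0.0215
gripper_force: 25.0
```

```bash
python3 -m inch '[0,0,-1,0,0,0,0,-1,0,38,0,0,-1,0,38,0,0,-1,0,38,0,0,-1,0,38,0,0,25,0,38,0,0,60,0,38,0,0,90,0,38]'; python3 -m inch '[25,-30,0,-7,70,50,-60,0,-14,70,75,-90,0,-21,70,100,-120,0,-28,70,125,-150,0,-35,70,150,-180,0,-42,70,167,-201,-15,-49,70,167,-201,-35,-51.5,70,167,-201,-35,-51.5,70]'; python3 - <<'E'
from h import *
c=read_camera("scene")["image"];d=read_camera("side")["image"]
w,s=wrist();f=lambda im,x,y:cv2.resize(im[y:y+105,x:x+140],(390,292),interpolation=cv2.INTER_CUBIC)
cv2.imwrite("pics/chk.png",np.vstack([np.hstack([f(c,120,130),f(d,145,230)]),np.hstack([cv2.resize(w["image"],(390,292)),f(c,220,130)])]))
E
```

```text
t: 4.08
tool_pos: [0.4984, 0.1939, 0.1016]
orientation: [-0.233, -3.132, 0.001]
force: [0.5, 0.3, -0.2]
opening: 0.0352
gripper_force: 0.0
t: 4.83
tool_pos: [0.664, -0.0086, 0.0611]
orientation: [-1.575, -2.712, 0.004]
force: [-1.8, 0.6, -1.5]
opening: 0.065
gripper_force: 0.0
```

View pics/chk.png

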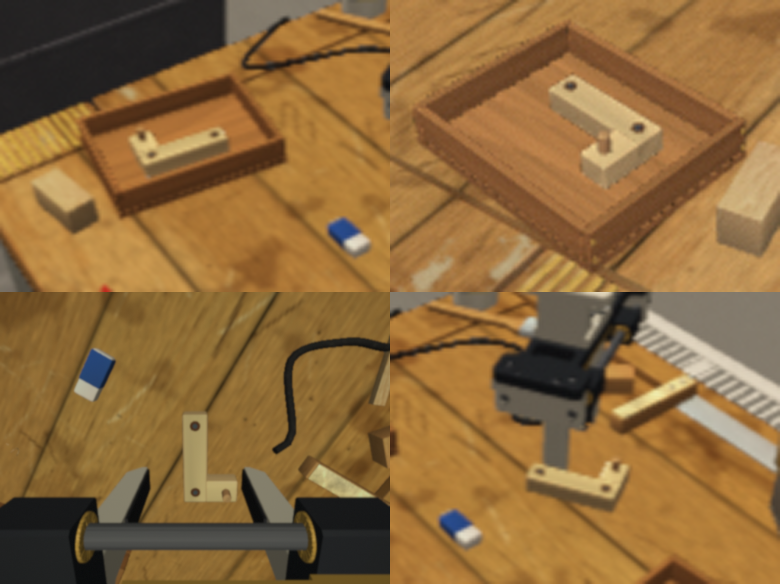

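The left bracket lies flat in its tray, pin up. The right bracket sits centred between the open fingers, with its long leg at about (195,455) in the wrist crop.

```bash
python3 -m inch '[1,1,-30,0,70,1,1,-50,0,70,1,1,-60,0,70,1,1,-60,0,0,1,1,-60,0,0,1,1,-60,0,0,1,1,-60,0,0,1,1,-60,0,0,1,1,-60,0,0,1,1,-60,0,0]' 25;  python3 -m inch '[0,0,0,0,0,0,0,0,0,0,0,0,0,0,0,0,0,20,0,0,0,0,50,0,0,0,0,80,0,0,0,0,80,0,0]'
```

```text
t: 5.82
tool_pos: [0.6674, -0.0061, 0.0063]
orientation: [1.57, 2.72, 0.0]
force: [-0.0, -0.5, -0.2]
opening: 0.0232
gripper_force: 0.3
t: 6.4
tool_pos: [0.6711, -0.0063, 0.093]
orientation: [1.566, 2.713, 0.007]
force: [1.1, 0.6, 1.2]
opening: 0.0219
gripper_force: 25.0
```

```bash
python3 - <<'E'
from h import *
a=np.load("scene0.npz");b=np.load("side0.npz")
for p,z in(((385,256),0),((360,182),.06),((385,235),.03),((350,290),.03),((440,270),.05)):print("sc",p,z,ray(a["K"],a["extrinsics"],p,z).round(3))
for p,z in(((213,165),0),((270,160),0),((323,130),.05),((275,150),.03),((270,140),.05),((385,180),0)):print("si",p,z,ray(b["K"],b["extrinsics"],p,z).round(3))
E
```

```text
sc (385, 256) 0 [ 0.721 -0.277  0.   ]
sc (360, 182) 0.06 [ 0.81  -0.118  0.06 ]
sc (385, 235) 0.03 [ 0.743 -0.252  0.03 ]
sc (350, 290) 0.03 [ 0.577 -0.301  0.03 ]
sc (440, 270) 0.05 [ 0.732 -0.381  0.05 ]
si (213, 165) 0 [ 0.834 -0.189  0.   ]
si (270, 160) 0 [ 0.712 -0.308  0.   ]
si (323, 130) 0.05 [ 0.636 -0.501  0.05 ]
si (275, 150) 0.03 [ 0.702 -0.319  0.03 ]
si (270, 140) 0.05 [ 0.731 -0.337  0.05 ]
si (385, 180) 0 [ 0.382 -0.353  0.   ]
```

```bash
python3 -m inch '[-14,-29,0,-4,0,-28,-58,0,-8,0,-43,-88,0,-12,0,-57,-118,0,-16,0,-71,-148,0,-20,0,-86,-177,0,-24,0,-100,-206,0,-24,0,-100,-206,0,-24,0,-100,-206,-40,-24,0,-100,-206,-40,-24,0]'; python3 -m inch '[0,0,-20,0,0,0,0,-30,0,0,0,0,-33,0,0,0,0,-33,0,0]'
```

```text
t: 7.23
tool_pos: [0.5633, -0.2109, 0.0394]
orientation: [-2.099, -2.328, 0.003]
force: [-2.1, 2.0, -3.6]
opening: 0.0215
gripper_force: 25.0
t: 7.57
tool_pos: [0.5666, -0.2112, 0.0125]
orientation: [-2.1, -2.334, 0.001]
force: [0.0, -0.3, -1.2]
opening: 0.0217
gripper_force: 25.0
```

```bash
python3 -m inch '[0,0,-1,0,0,0,0,-1,0,0,0,0,-1,0,38,0,0,-1,0,38,0,0,-1,0,38,0,0,-1,0,38,0,0,25,0,38,0,0,60,0,38,0,0,100,0,38,0,0,140,0,38]'; python3 -m inch '[0,30,0,0,38,0,60,0,0,38,0,90,0,0,38,0,120,30,0,38,0,150,30,0,38,0,150,30,0,38]'; python3 - <<'E'
from h import *
c=read_camera("scene")["image"];d=read_camera("side")["image"]
f=lambda im,x,y:cv2.resize(im[y:y+105,x:x+140],(390,292),interpolation=cv2.INTER_CUBIC)
cv2.imwrite("pics/chk2.png",np.vstack([np.hstack([f(c,120,130),f(d,145,230)]),np.hstack([f(c,250,210),f(d,220,130)])]))
E
```

```text
t: 8.4
tool_pos: [0.5662, -0.2116, 0.1535]
orientation: [-2.101, -2.333, 0.001]
force: [0.3, -0.7, 0.4]
opening: 0.0354
gripper_force: 0.0
t: 8.9
tool_pos: [0.5682, -0.0574, 0.1851]
orientation: [2.097, 2.337, 0.006]
force: [-0.0, -0.8, 0.1]
opening: 0.0355
gripper_force: 0.0
```

View pics/chk2.png

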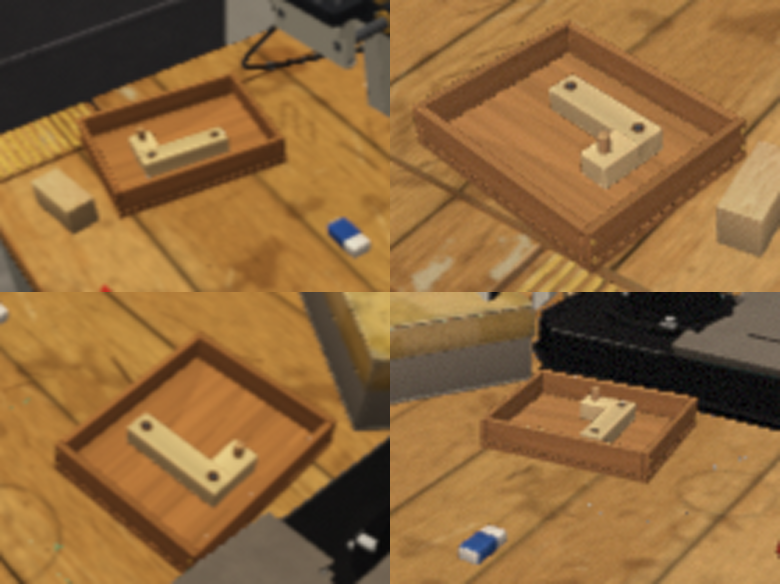

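Both brackets lie flat on their tray floors, pins up: the left-hand one in the left tray (around (180,150) in the crop) and the right-hand one in the right tray (around (190,455)). I'm handing the job in.

```bash
python3 -c "
from plant import job;print(job.close_job())"
```

```text
the job is handed in; nothing more can be done
None
```

The job is handed in: the left-hand bracket lies flat, pin up, in the left tray, and the right-hand one likewise in the right tray, about 9 s in on the robot's clock.

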